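Offer up the top mould half over the bottom half

ROBOT

A 6-joint arm with a two-finger parallel gripper is mounted at the origin on the work surface. World frame = base frame: x ahead of the robot, y to its left, z up, the work surface at z = 0. Lengths are in m, angles in rad, forces in N, time in s.
With the tool pointing down it reaches from about 0.3 to 0.875 m from the base axis. Payload 6.4 kg.
Tool frame: the origin (TCP) lies midway between the tips of the shut fingers; the grasp point (between the pads) lies 19 mm behind it; z points along the fingers, y is the direction in which the jaws open and shut (so a half turn about z gives the same grasp; the last joint's range is limited). The gripper opens to 85 mm and grips with 20 to 120 N. Pads are 22 mm wide; open, the fingers measure 114 mm over their backs; the gripper's body (76 mm by 85 mm) begins 54 mm behind the grasp point. The pads swing forward as they close: fully open they stand 13 mm farther back than shut.
Start: joints at [1.084, 0.181, 1.607, -0, 1.354, -0.206], TCP at [0.159, 0.552, 0.231] pointing down, gripper open.
Joint ranges: [-2.99, 2.99], [-0.89, 2.07], [0.3, 2.58], [-1.14, 4.28], [0, 2.63], [-3.12, 3.12]. Speed limits (rad/s): [2.57, 2.57, 3.01, 3.14, 3.14, 3.14].

INTERFACE

Orientations are given as a unit quaternion [w, x, y, z].
In Python, from bench import ctrl gives the robot as it stands.
- The arm moves only by the tool apply_moves, never from a script. Its argument "plan" is a list of rows, each an object with "translation": the shift along the tool's x, y, z in m, a list of three; "angular": the turn, a rotation vector about the tool's x, y, z in rad, a list of three; "hand": the finger opening in m, from 0 to 0.0854. In form: [{"translation": [x, y, z], "angular": [rx, ry, rz], "hand": hand}, ...]. A call has 1 to 10 rows; each row shifts and turns the commanded pose from where the row before left it, along the tool's axes as they then stand; what a row does not reach is not made up. A row lasts 1/8 s, in which the tool goes at most 62.5 mm and 10.7 degrees, less where a joint would pass 70% of its speed; a pose out of reach is approached as far as the arm can. A call with a gripper value outside its range is refused whole. The fingers move at their own pace and stop on an object; the grip force is fixed at half the most. Time passes only in rows, so rows that do not move let the fingers close. It gives the time, the measured TCP pose, the force and the opening at its end, in the units of the state.
- ctrl.get_obs(): the state, without advancing time (a new reading comes with each control period).
- ctrl.camera(name): name is "side" or "top"; returns a dict with "img" (400x640x3 uint8, red, green, blue), "K" (3x3 intrinsics, pixels), "eye" and "orientation" of the camera in the world. Camera axes: x right, y up, looking along -z (the intrinsics and any distortion apply to the point x, -y, -z); pixel columns grow to the right and rows downward; lengths in m; the calibration is good to about 2 mm. A picture is of the moment at which its call begins. There is no depth.
- ctrl.hand_in(): hands the job in, once; it reports no verdict.
The state is a dict: "time_s": time; "q": joint angles; "dq": joint speeds; "joint_efforts": joint torques, N m; "eef_pos": TCP position; "eef_rot": TCP orientation; "wrist_force": force on the tool from outside, world axes, zero at the start; "torque": the same for the moment, N m; "opening": opening from 0.0 (shut) to 1.0 (fully open).
Only numpy, scipy, OpenCV 4.12 (cv2) and the standard library are available. Lean on these libraries where they do the work, as an engineer would, in place of code of your own. Each camera call takes 0.05 s, during which the arm holds its last target.

TASK

We are about to close this mould and I want to check its registration keys first. Swing the casting box's clear dust cover up and back and bring it gently to rest on its stops, then pick up the top mould half by its wooden grip, carry it over the bottles and cups without disturbing anything, and finish holding it level over the bottom half in the box: lined up edge to edge, pour notches at the same end, with about 20 mm of air between the two faces, the halves never touching. Keep hold of it there: do not set it down or let go.

Things in the scene. Friction and masses are not known exactly. Their poses are not given: they have to be found in the camera images.
- casting_box: Fixed plywood box under a hinged cover: 164 mm (its x) by 214 mm (its y), 80 mm high, walls and floor 12 mm. Origin: centre of its underside, on the bench; x points to its back (the hinge side), z up. Two 160 mm high steel stop posts with bumpers stand 37 mm behind the back wall at y = -85 and +85 mm.
- cover (a joint): Angle of the dust cover (clear panel in a 6 mm aluminium frame, 164 by 214 mm, about 0.35 kg): 0 = closed on the box, 1.70 rad = resting on its stops, a little past upright. Starts closed or a little ajar (up to 0.3). The stiff hinge keeps it at any angle where it is left; raising it takes up to 4 N at the handle.
- cover_handle (a point): Middle of the cover's handle: a round steel bar 12 mm thick, 100 mm long between its legs, parallel to the hinge (along the box's y), 195 mm from the hinge line along the cover and 25 mm above the cover's underside; with the cover closed it is 31 mm in front of the box's front wall, 105 mm above the bench.
- cover_hinge (a point): Middle of the cover's hinge line, on the top edge of the box's back wall, 80 mm above the bench. The cover turns about the box's y axis through this point.
- bottom_face (a point): Centre of the upper (parting) face of the bottom mould half, which lies in the box, face 57 mm above the bench. White plaster jacket lined with amber rubber, 96 mm (its x) by 140 mm (its y) by 45 mm high, with a carved cavity; four round keys stand 7.5 mm above the face near its corners. Axes as the half: y long, towards the pour notch, z up.
- bottom_notch (a point): Point on the bottom half's parting face at the pour notch (a half-round bite 26 mm wide and 13 mm deep in the middle of one short edge); the point is in the middle of the edge's line, 70 mm along +y from bottom_face.
- top_handle (a point): Centre of the wooden grip of the top mould half, to be grasped: level bar 22 mm wide (half's y), 24 high, 92 long (half's x), 56 mm free between its two plaster supports; 80 mm above the half's underside (bench), 39 mm above the plaster back. The half: 96 by 140 mm like the bottom half, white back, amber lining. Axes: y long, towards its pour notch, z up.
- top_face (a point): Centre of the top half's flat underside (its parting face, with sockets for the keys), 80 mm straight below top_handle, on the bench at the start. Axes as the half.
- top_notch (a point): Point on the top half's underside at its pour notch (the same half-round bite, cut through the whole half and seen from above), in the middle of the edge's line, 70 mm along +y from top_face.
- mould_top: The top mould half as a whole, loose, about 0.55 kg; origin at the centre of its underside (same point as top_face).
- mould_bottom: The bottom mould half as a whole, loose in the box, about 0.8 kg; origin at the centre of its underside, 45 mm below bottom_face.
- resin_bottle: White resin bottle, 60 mm across, 145 mm tall, standing between the box and the top half; origin under its centre. Leave alone.
- mix_cup: White mixing cup, 72 mm across, 105 mm tall, between the box and the top half; origin under its centre. Leave alone.
- wax_tin: Steel tin, 68 mm across, 105 mm tall, between the box and the top half; origin under its centre. Leave alone.
- hardener_jar: Small amber glass jar, 56 mm across, 85 mm tall; origin under its centre. Leave alone.
- plaster_bowl: Black rubber mixing bowl, 124 mm across, 60 mm tall; origin under its centre. Leave alone.
- tape_roll: Roll of paper tape lying flat, 104 mm across, 25 mm high; origin under its centre. Leave alone.
- spatula: Spatula lying on the bench, 260 mm long along its x. Leave alone.
- brush: Brush lying on the bench, 190 mm long along its x. Leave alone.
There are look-alikes about, which are no part of the job. Leave any red look-alike of the mould_top alone.

How it is judged:
On the way, in this order (a step that is already met when the one before it is completed fails the run):
1. the cover is up and at rest on its stops (value of joint cover above 1.62 rad and velocity of joint cover between -0.1 and 0.1 rad/s), for 0.2 s.
2. the top half is lifted in the gripper, clear above the box's rim height (height (world z) of top_face above 0.09 m and contact force between the fingers and mould_top above 1 N and value of joint cover above 1.6 rad), for 0.2 s.
At the end, for the whole second after the job is handed in: Cover up on its stops (over 1.6 rad). Top half held still in the gripper, touching neither bottom half nor box nor cover: faces 10 to 35 mm apart, level within 0.09 rad, centres within 8 mm and notches within 11 mm seen from above. Bottom half flat, within 12 mm of its start (value of joint cover above 1.6 rad and horizontal distance between top_face and bottom_face below 0.008 m and horizontal distance between top_notch and bottom_notch below 0.011 m and z of top_face in the frame of bottom_face between 0.01 and 0.035 m and angle between top_face's own z axis and vertical below 0.09 rad and contact force between the fingers and mould_top above 1 N and contact force between mould_top and mould_bottom below 0.2 N and contact force between mould_top and casting_box below 0.2 N and linear speed of mould_top below 0.02 m/s and angular speed of mould_top below 0.15 rad/s and angle between bottom_face's own z axis and vertical below 0.03 rad and distance of mould_bottom from where it was at the start of the episode below 0.012 m); the arm keeps its last pose, push and grip.
It fails at once if the cover is thrown back against its stops (faster than 1.2 rad/s over the last part of its swing) (value of joint cover above 1.55 rad and velocity of joint cover above 1.2 rad/s).
It fails at once if the two mould halves touch (contact force between mould_top and mould_bottom above 0.5 N).
It fails at once if the bottom half is shifted by more than 12 mm (distance of mould_bottom from where it was at the start of the episode above 0.012 m).
It fails at once if one of the bystanding things is moved by more than 25 mm or knocked over (distance of any of resin_bottle, mix_cup, wax_tin, hardener_jar, plaster_bowl, tape_roll, spatula, brush from where it was at the start of the episode above 0.025 m or angle between any of resin_bottle, mix_cup, wax_tin, hardener_jar, plaster_bowl, tape_roll, spatula, brush's own z axis and vertical above 0.4 rad).
It also fails if it takes over 69 s, if anything falls off the work surface, if the arm or the gripper's body presses on something with over 40 N, if the wrist force passes 120 N, or if a joint passes its speed limit or range.

## Working session

There is one attempt and no reset: what is moved stays moved. The work goes in short steps, Python scripts to look and compute and a tool call to move; the robot and the scene stay as the last step left them, time stands still between calls to the robot, and variables do not carry over. Pictures are saved under pics/ and viewed, and the job is handed in when it is done.

Besides the shell and the picture viewer there is one more tool, called after "Request:" by a JSON object that holds its "api" and its "payload". apply_moves: Moves the arm, as the interface text tells. Its arguments: {"type":"object","properties":{"plan":{"type":"array","items":{"type":"object","properties":{"translation":{"type":"array","items":{"type":"number"}},"angular":{"type":"array","items":{"type":"number"}},"hand":{"type":"number"}}}}},"required":["plan"]}

```bash
ls; mkdir -p pics
python3 - <<'E'
from bench import ctrl
import cv2
o=ctrl.get_obs(); print(o)
for n in("side","top"):
    c=ctrl.camera(n); cv2.imwrite(f"pics/{n}0.png",c["img"][:,:,::-1]); print(n,c["K"],c["eye"],c["orientation"],[k for k in c])
E
```

```text
pics
{'time_s': 0.0, 'q': array([ 1.08370755e+00,  1.81524650e-01,  1.60803225e+00, -1.33448700e-05,
        1.35379972e+00, -2.06294718e-01]), 'dq': array([-9.62289473e-04,  1.95763843e-03,  3.67688419e-04, -8.76380104e-05,
        1.49721311e-03,  7.13495317e-04]), 'joint_efforts': array([ 1.35185375e-03, -4.44859314e+01, -3.51339519e+01, -5.12455699e-05,
        9.43737512e-03,  1.80097720e-05]), 'eef_pos': array([0.15905778, 0.55197563, 0.23038166]), 'eef_rot': array([-2.93560655e-04,  1.39934765e-01,  9.90160332e-01, -8.31721097e-04]), 'wrist_force': array([-0.51300074,  0.45443213, -1.38102897]), 'torque': array([-0.05807661,  0.0312029 ,  0.04236234]), 'opening': 0.9975290699075784}
side [[419.00832949   0.         316.7137142 ]
 [  0.         419.00832949 197.06809509]
 [  0.           0.           1.        ]] [-0.01179137 -0.91483772  0.92543319] [ 0.86972149  0.41755511 -0.11608259 -0.23612938] ['img', 'K', 'eye', 'orientation']
top [[517.25168348   0.         322.67644086]
 [  0.         517.25168348 190.84362084]
 [  0.           0.           1.        ]] [ 0.24186102 -0.01595183  1.56226728] [ 0.71363819  0.05631557 -0.06482566 -0.69523142] ['img', 'K', 'eye', 'orientation']
```

View pics/side0.png

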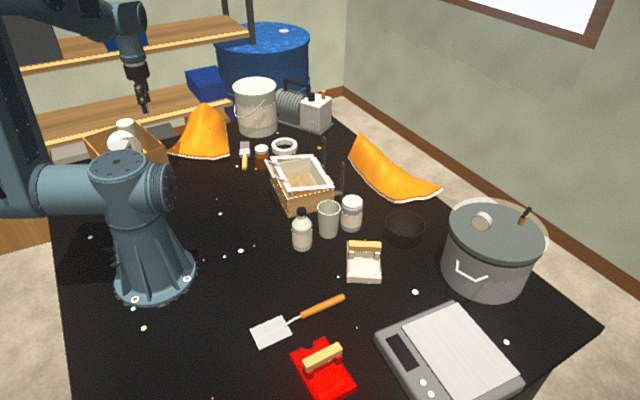

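View pics/top0.png

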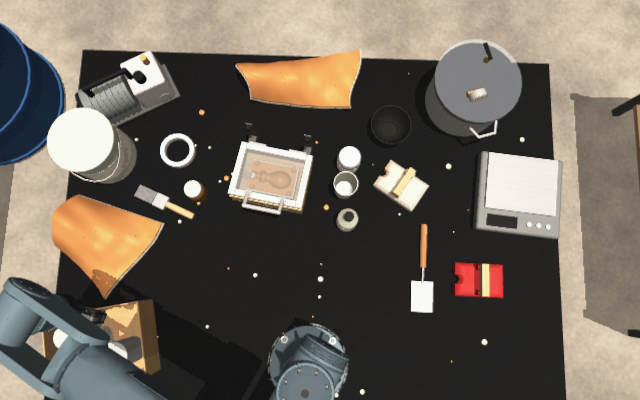

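```bash
cat > h.py <<'E'
import numpy as np,cv2
from scipy.spatial.transform import Rotation as R
def rot(q): return R.from_quat([q[1],q[2],q[3],q[0]]).as_matrix()
def ray(c,p):
    d=np.linalg.inv(c["K"])@np.array([p[0],p[1],1.]); d=np.array([d[0],-d[1],-d[2]]); return rot(c["orientation"])@d
def onz(c,p,z):
    d=ray(c,p); e=np.array(c["eye"]); return e+d*(z-e[2])/d[2]
def proj(c,P):
    v=rot(c["orientation"]).T@(np.array(P)-c["eye"]); v=np.array([v[0],-v[1],-v[2]]); u=c["K"]@v; return u[:2]/u[2]
def tri(c1,p1,c2,p2):
    d1=ray(c1,p1);d1/=np.linalg.norm(d1);d2=ray(c2,p2);d2/=np.linalg.norm(d2)
    e1,e2=np.array(c1["eye"]),np.array(c2["eye"])
    s=np.linalg.lstsq(np.c_[d1,-d2],e2-e1,rcond=None)[0]; a=e1+d1*s[0];b=e2+d2*s[1]
    return (a+b)/2,np.linalg.norm(a-b)
def crop(im,x0,y0,w,h,s,fn): cv2.imwrite(fn,cv2.resize(im[y0:y0+h,x0:x0+w,::-1],None,fx=s,fy=s,interpolation=cv2.INTER_CUBIC))
E
python3 - <<'E'
from h import *
import pickle
from bench import ctrl
C={n:ctrl.camera(n) for n in("side","top")}
pickle.dump(C,open("c0.pkl","wb"))
crop(C["top"]["img"],220,115,110,110,5,"pics/tbox.png")
crop(C["top"]["img"],330,140,110,90,6,"pics/tmould.png")
crop(C["side"]["img"],255,130,110,100,6,"pics/sbox.png")
crop(C["side"]["img"],320,215,90,80,6,"pics/smould.png")
E
```

```text
(no output)
```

View pics/tbox.png

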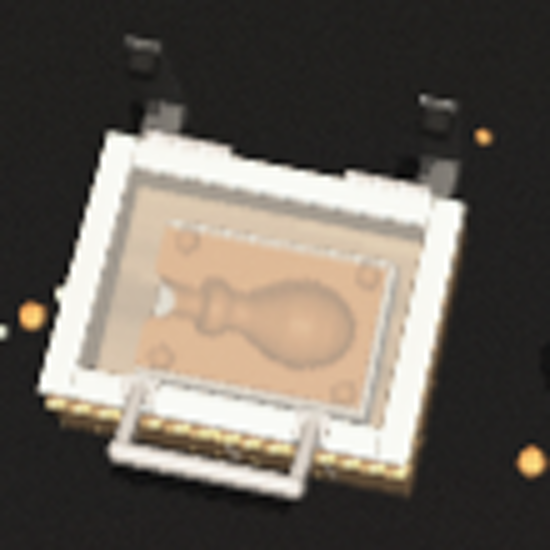

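View pics/tmould.png

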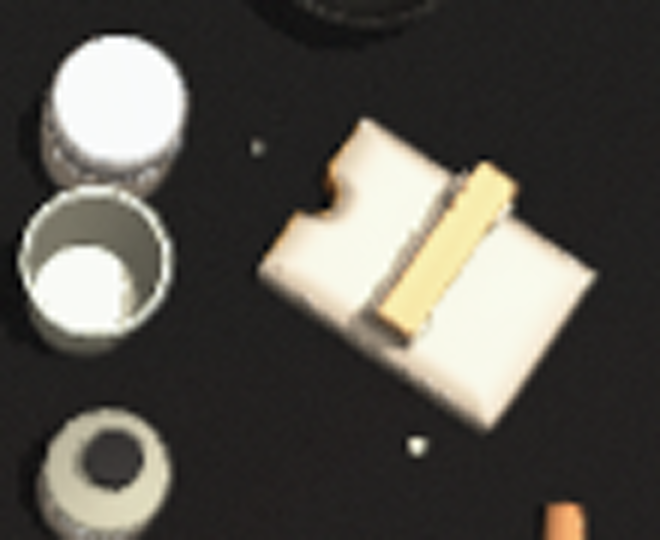

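View pics/sbox.png

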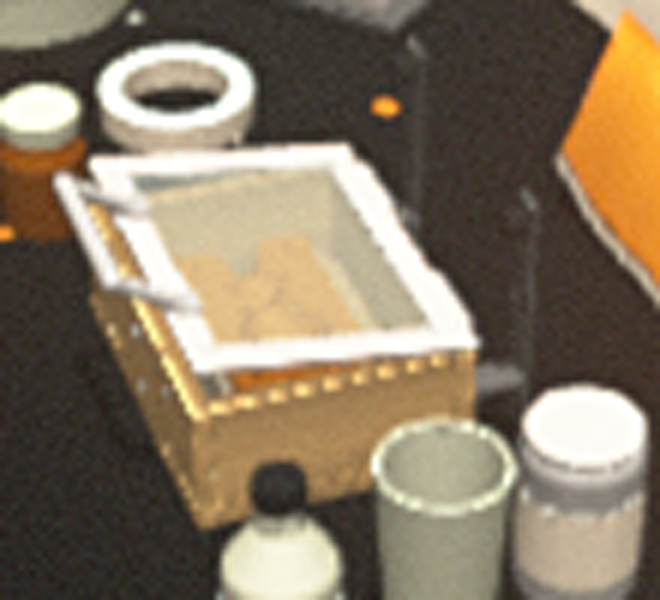

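View pics/smould.png

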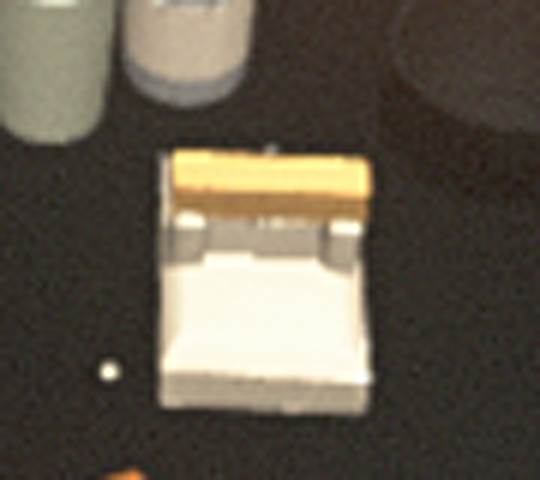

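```bash
cat > m1.py <<'E'
from h import *
import pickle
C=pickle.load(open("c0.pkl","rb")); T,S=C["top"],C["side"]
tb=lambda x,y:(220+x/5-.4,115+y/5-.4)
sb=lambda x,y:(255+x/6-.4,130+y/6-.4)
tm=lambda x,y:(330+x/6-.4,140+y/6-.4)
sm=lambda x,y:(320+x/6-.4,215+y/6-.4)
np.set_printoptions(precision=4,suppress=True)
L=tri(T,tb(116,452),S,sb(65,181)); Rr=tri(T,tb(297,488),S,sb(110,293)); print("handle",L,Rr,np.linalg.norm(L[0]-Rr[0]))
bl=tri(T,tb(110,132),S,sb(350,148)); br=tri(T,tb(465,203),S,sb(474,342));fl=tri(T,tb(40,388),S,sb(95,160)); fr=tri(T,tb(408,470),S,sb(203,365))
for n,p in zip("bl br fl fr".split(),(bl,br,fl,fr)):print(n,p)
print("box bottom fr",onz(S,sb(205,528),0),onz(S,sb(475,452),0), onz(T,tb(412,494),0))
print("mould bottom corners z.057")
for p in((168,222),(140,372),(400,262),(362,415),(166,300)): print(onz(T,tb(*p),.057))
print("top mould handle")
for p in((485,160),(518,186),(408,335),(376,308)): print(onz(T,tm(*p),.092))
print("top mould back corners z.041")
for p in((362,118),(260,270),(598,274),(490,432)): print(onz(T,tm(*p),.041))
print("side handle top")
for p in((174,152),(368,158),(372,192),(174,186)): print(onz(S,sm(*p),.092))
print("cups tops: tin",onz(T,tm(120,98),.105),"cup",onz(T,tm(97,258),.105),"bottle",onz(T,tm(112,458),.145))
E
python3 m1.py
```

```text
handle (array([0.4427, 0.1902, 0.1403]), np.float64(0.0002995536021999664)) (array([0.4242, 0.0905, 0.1326]), np.float64(0.0039909246125251615)) 0.1016741727122647
bl (array([0.6399, 0.2111, 0.0868]), np.float64(0.00046315945228087436))
br (array([0.6   , 0.0023, 0.0906]), np.float64(0.0038844987807561166))
fl (array([0.4822, 0.2387, 0.114 ]), np.float64(0.0011195529254628613))
fr (array([0.4422, 0.0281, 0.1176]), np.float64(0.004809890487384978))
box bottom fr [0.4437 0.0329 0.    ] [0.6087 0.0133 0.    ] [0.4414 0.0297 0.    ]
mould bottom corners z.057
[0.5935 0.1785 0.057 ]
[0.5023 0.1906 0.057 ]
[0.573  0.0396 0.057 ]
[0.4802 0.0589 0.057 ]
[0.546  0.1774 0.057 ]
top mould handle
[ 0.5765 -0.2845  0.092 ]
[ 0.564  -0.3005  0.092 ]
[ 0.4893 -0.2471  0.092 ]
[ 0.502  -0.2316  0.092 ]
top mould back corners z.041
[ 0.608  -0.2319  0.041 ]
[ 0.5287 -0.1811  0.041 ]
[ 0.5313 -0.3502  0.041 ]
[ 0.4503 -0.2958  0.041 ]
side handle top
[ 0.5004 -0.2309  0.092 ]
[ 0.577  -0.2802  0.092 ]
[ 0.5649 -0.299   0.092 ]
[ 0.4879 -0.2495  0.092 ]
cups tops: tin [ 0.5992 -0.1058  0.105 ] cup [ 0.5203 -0.096   0.105 ] bottle [ 0.4193 -0.1023  0.145 ]
```

The mould at top pixel (401,185) / side (364,262) has a white back and a wooden grip. The alternatives are the red look-alike at (478,280) and the bottom half in the box at (270,178). The crops confirm the white one, with its notch facing upper-left. The cover is ajar by about 0.17 rad, and its bar runs from top (243,205) to (279,212). First I turn the jaws across the bar.

Request:
{"api": "apply_moves", "payload": {"plan": [{"translation":[0,0,0],"angular":[0,0,0.184],"hand":0.04},{"translation":[0,0,0],"angular":[0,0,0.184],"hand":0.04},{"translation":[0,0,0],"angular":[0,0,0.184],"hand":0.04},{"translation":[0,0,0],"angular":[0,0,0.184],"hand":0.04},{"translation":[0,0,0],"angular":[0,0,0.184],"hand":0.04},{"translation":[0,0,0],"angular":[0,0,0.184],"hand":0.04},{"translation":[0,0,0],"angular":[0,0,0.184],"hand":0.04},{"translation":[0,0,0],"angular":[0,0,0.184],"hand":0.04}]}}

```text
time_s: 1.2
eef_pos: [0.1593, 0.5524, 0.231]
eef_rot: [0.0, 0.77, 0.638, -0.0]
wrist_force: [-0.0, -0.4, 0.5]
opening: 0.471
```

```bash
cat > go.py <<'E'
from h import *
from bench import ctrl
def go(P,yaw=None):
    o=ctrl.get_obs(); M=rot(o["eef_rot"]); np.set_printoptions(precision=4,suppress=True)
    a=np.arctan2(M[1,1],M[0,1])
    print("t",round(o["time_s"],2),"pos",o["eef_pos"],"toolz",M[:,2],"yaw_y",round(a,4),"open",round(o["opening"]*.0854,4),"F",o["wrist_force"],"q",o["q"])
    if P is not None: print("shift tool",M.T@(np.array(P)-o["eef_pos"]))
    if yaw is not None: print("turn z",-(yaw-a))
if __name__=="__main__":
    import sys
    v=[float(x) for x in sys.argv[1:]]; go(v[:3] or None, v[3] if len(v)>3 else None)
E
python3 go.py .4345 .1408 .231 -.183
```

```text
t 1.2 pos [0.1593 0.5524 0.231 ] toolz [-0.0002 -0.0004 -1.    ] yaw_y -0.1881 open 0.0402 F [-0.0114 -0.4012  0.5181] q [1.0837 0.181  1.6073 0.     1.3538 1.2718]
shift tool [-0.3528  0.3473  0.0002]
turn z -0.005061318938264475
```

Request:
{"api": "apply_moves", "payload": {"plan": [{"translation":[-0.0353,0.0347,0],"angular":[0,0,-0.005],"hand":0.04},{"translation":[-0.0353,0.0347,0],"angular":[0,0,0],"hand":0.04},{"translation":[-0.0353,0.0347,0],"angular":[0,0,0],"hand":0.04},{"translation":[-0.0353,0.0347,0],"angular":[0,0,0],"hand":0.04},{"translation":[-0.0353,0.0347,0],"angular":[0,0,0],"hand":0.04},{"translation":[-0.0353,0.0347,0],"angular":[0,0,0],"hand":0.04},{"translation":[-0.0353,0.0347,0],"angular":[0,0,0],"hand":0.04},{"translation":[-0.0353,0.0347,0],"angular":[0,0,0],"hand":0.04},{"translation":[-0.0353,0.0347,0],"angular":[0,0,0],"hand":0.04},{"translation":[-0.0353,0.0347,0],"angular":[0,0,0],"hand":0.04}]}}

```text
time_s: 2.45
eef_pos: [0.4392, 0.1423, 0.2313]
eef_rot: [0.0, 0.767, 0.642, 0.0]
wrist_force: [0.7, -0.5, -0.1]
opening: 0.468
```

```bash
python3 go.py .4345 .1408 .125 -.183
python3 - <<'E'
from h import *
from bench import ctrl
c=ctrl.camera("side"); crop(c["img"],220,80,160,120,5,"pics/s2.png")
E
```

```text
t 2.45 pos [0.4392 0.1423 0.2313] toolz [ 0.0003  0.0002 -1.    ] yaw_y -0.1771 open 0.04 F [ 0.7093 -0.4969 -0.1227] q [ 0.0552 -0.0809  1.8804  0.0001  1.3417  0.2323]
shift tool [-0.0023 -0.0044  0.1063]
turn z 0.005864136716747764
```

View pics/s2.png

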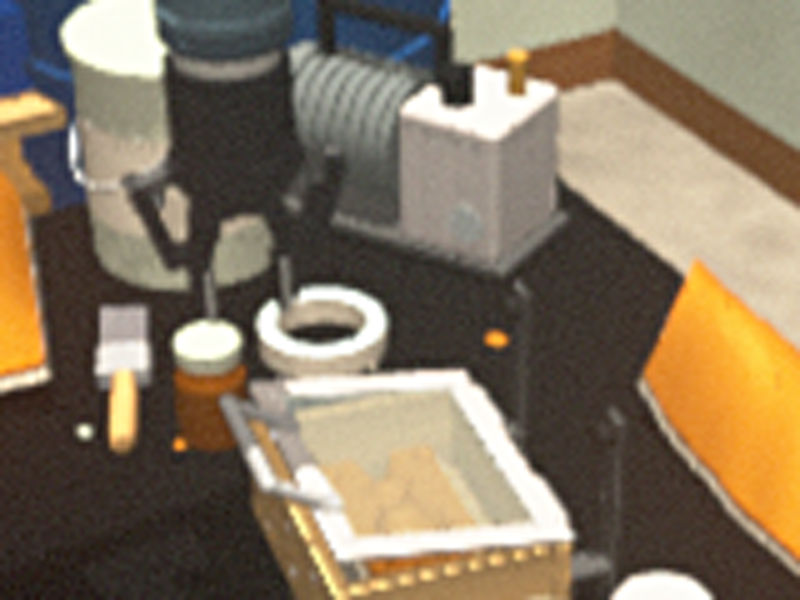

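Request:
{"api": "apply_moves", "payload": {"plan": [{"translation":[-0.002,-0.005,0.0],"angular":[0,0,0.006],"hand":0.04},{"translation":[0,0,0.04],"angular":[0,0,0],"hand":0.04},{"translation":[0,0,0.03],"angular":[0,0,0],"hand":0.04},{"translation":[0,0,0.02],"angular":[0,0,0],"hand":0.04},{"translation":[0,0,0.016],"angular":[0,0,0],"hand":0.04},{"translation":[0,0,0],"angular":[0,0,0],"hand":0.04}]}}

```text
time_s: 3.25
eef_pos: [0.4319, 0.1433, 0.1243]
eef_rot: [-0.001, 0.768, 0.64, -0.001]
wrist_force: [-1.0, 0.2, 0.8]
opening: 0.466
```

```bash
python3 go.py .4345 .1408 .125 -.183
python3 - <<'E'
from h import *
from bench import ctrl
c=ctrl.camera("side"); crop(c["img"],240,110,110,90,6,"pics/s3.png")
c=ctrl.camera("top"); crop(c["img"],220,115,110,110,5,"pics/t3.png")
E
```

```text
t 3.25 pos [0.4319 0.1433 0.1243] toolz [-0.0026 -0.0001 -1.    ] yaw_y -0.182 open 0.0398 F [-1.0288  0.201   0.7869] q [0.0583 0.0443 1.9934 0.0001 1.1064 0.2403]
shift tool [-0.0019  0.003  -0.0007]
turn z 0.0009716096973823862
```

View pics/s3.png

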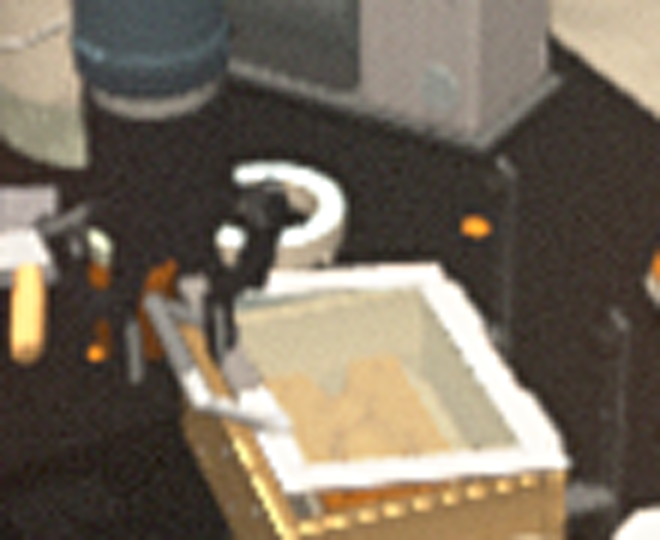

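View pics/t3.png

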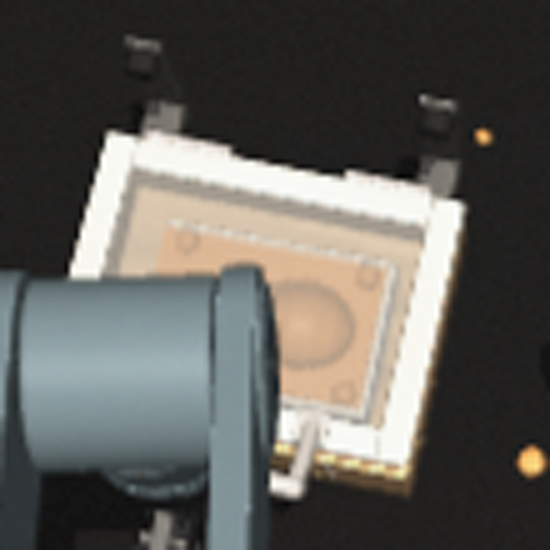

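Request:
{"api": "apply_moves", "payload": {"plan": [{"translation":[0,0,0],"angular":[0,0,0],"hand":0.02},{"translation":[0,0,0],"angular":[0,0,0],"hand":0.012},{"translation":[0,0,0],"angular":[0,0,0],"hand":0.005},{"translation":[0,0,0],"angular":[0,0,0],"hand":0.005},{"translation":[0,0,0],"angular":[0,0,0],"hand":0.005},{"translation":[0,0,0],"angular":[0,0,0],"hand":0.005}]}}

```text
time_s: 4.1
eef_pos: [0.433, 0.1429, 0.1252]
eef_rot: [-0.0, 0.769, 0.64, -0.0]
wrist_force: [-4.3, 2.1, 2.4]
opening: 0.111
```

```bash
python3 go.py
python3 - <<'E'
from h import *
from bench import ctrl
c=ctrl.camera("side"); crop(c["img"],240,110,110,90,6,"pics/s4.png")
E
```

```text
t 4.1 pos [0.433  0.1429 0.1252] toolz [-0.0007  0.0003 -1.    ] yaw_y -0.1829 open 0.0095 F [-4.2752  2.1365  2.3883] q [0.0571 0.0435 1.9922 0.0004 1.1066 0.2399]
```

View pics/s4.png

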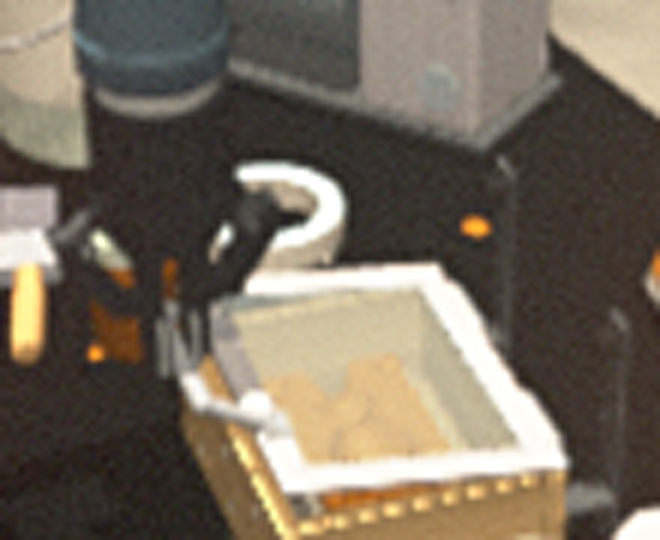

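Run:
```python
import numpy as np
f=lambda t:np.array([-.195*np.cos(t)+.025*np.sin(t),.08+.195*np.sin(t)+.025*np.cos(t)])
h=np.array([.620,.107]);u=np.array([.983,-.182])
for t in(.15,.168,.185): print(t,f(t),h+u*f(t)[0])
ts=np.linspace(.168,.95,11)
for a,b in zip(ts,ts[1:]): d=f(b)-f(a); print("%.3f [0,%.4f,%.4f]"%(b,d[0],-d[1]))
```

```text
0.15 [-0.18907441  0.13385971] [0.43413986 0.14141154]
0.168 [-0.18807436  0.13725414] [0.43512291 0.14122953]
0.185 [-0.18707391  0.14044298] [0.43610635 0.14104745]
0.246 [0,0.0050,-0.0145]
0.324 [0,0.0062,-0.0141]
0.403 [0,0.0072,-0.0136]
0.481 [0,0.0083,-0.0129]
0.559 [0,0.0093,-0.0123]
0.637 [0,0.0102,-0.0115]
0.715 [0,0.0111,-0.0107]
0.794 [0,0.0119,-0.0098]
0.872 [0,0.0126,-0.0088]
0.950 [0,0.0132,-0.0078]
```

Request:
{"api": "apply_moves", "payload": {"plan": [{"translation":[0,0.005,-0.0145],"angular":[0,0,0],"hand":0.005},{"translation":[0,0.0062,-0.0141],"angular":[0,0,0],"hand":0.005},{"translation":[0,0.0072,-0.0136],"angular":[0,0,0],"hand":0.005},{"translation":[0,0.0083,-0.0129],"angular":[0,0,0],"hand":0.005}]}}

```text
time_s: 4.65
eef_pos: [0.4577, 0.1384, 0.1808]
eef_rot: [-0.002, 0.769, 0.64, -0.002]
wrist_force: [-6.5, 4.9, -1.2]
opening: 0.112
```

```bash
python3 go.py
python3 - <<'E'
from h import *
from bench import ctrl
c=ctrl.camera("side"); crop(c["img"],240,90,110,100,6,"pics/s5.png")
E
```

```text
t 4.65 pos [0.4577 0.1384 0.1808] toolz [-0.0054  0.0011 -1.    ] yaw_y -0.1828 open 0.0096 F [-6.4558  4.9023 -1.2151] q [0.0438 0.0189 1.891  0.0014 1.237  0.2261]
```

View pics/s5.png

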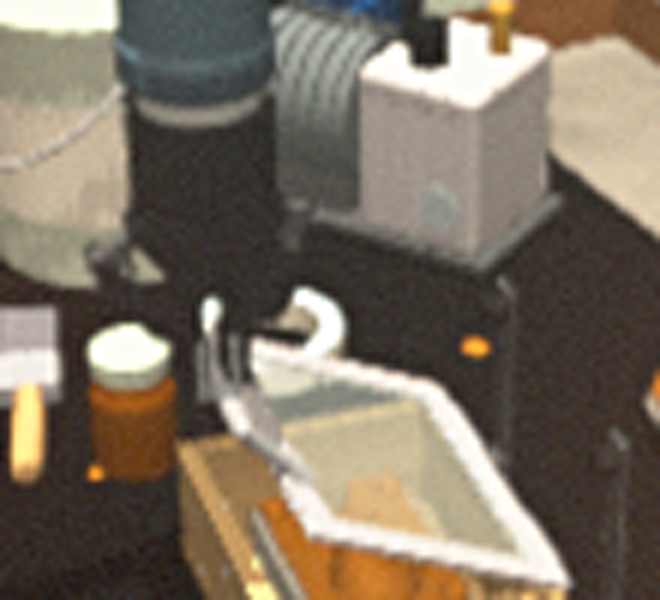

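Request:
{"api": "apply_moves", "payload": {"plan": [{"translation":[0,0.0093,-0.0123],"angular":[0,0,0],"hand":0.005},{"translation":[0,0.0102,-0.0115],"angular":[0,0,0],"hand":0.005},{"translation":[0,0.0111,-0.0107],"angular":[0,0,0],"hand":0.005},{"translation":[0,0.0119,-0.0098],"angular":[0,0,0],"hand":0.005},{"translation":[0,0.0126,-0.0088],"angular":[0,0,0],"hand":0.005},{"translation":[0,0.0132,-0.0078],"angular":[0,0,0],"hand":0.005},{"translation":[0,0,0],"angular":[0,0,0],"hand":0.005}]}}

```text
time_s: 5.58
eef_pos: [0.528, 0.1259, 0.2467]
eef_rot: [0.001, 0.769, 0.64, 0.002]
wrist_force: [-11.2, 3.7, 21.9]
opening: 0.108
```

```bash
python3 go.py
python3 - <<'E'
from h import *
from bench import ctrl
c=ctrl.camera("side"); crop(c["img"],240,70,110,110,5,"pics/s6.png")
f=lambda t:np.array([-.195*np.cos(t)+.025*np.sin(t),.08+.195*np.sin(t)+.025*np.cos(t)])
h=np.array([.620,.107]);u=np.array([.983,-.182])
print(f(.95),h+u*f(.95)[0])
ts=np.linspace(.95,1.69,11)
for a,b in zip(ts,ts[1:]): d=f(b)-f(a); print("%.3f [0,%.4f,%.4f]"%(b,d[0],-d[1]))
E
```

```text
t 5.58 pos [0.528  0.1259 0.2467] toolz [ 0.0035  0.0009 -1.    ] yaw_y -0.1825 open 0.0092 F [-11.1615   3.6755  21.915 ] q [0.0148 0.093  1.6738 0.0008 1.3712 0.1972]
[-0.09309281  0.2531581 ] [0.52848976 0.12394289]
1.024 [0,0.0131,-0.0064]
1.098 [0,0.0135,-0.0054]
1.172 [0,0.0139,-0.0044]
1.246 [0,0.0141,-0.0034]
1.320 [0,0.0144,-0.0023]
1.394 [0,0.0145,-0.0013]
1.468 [0,0.0145,-0.0002]
1.542 [0,0.0145,0.0009]
1.616 [0,0.0144,0.0020]
1.690 [0,0.0142,0.0030]
```

View pics/s6.png

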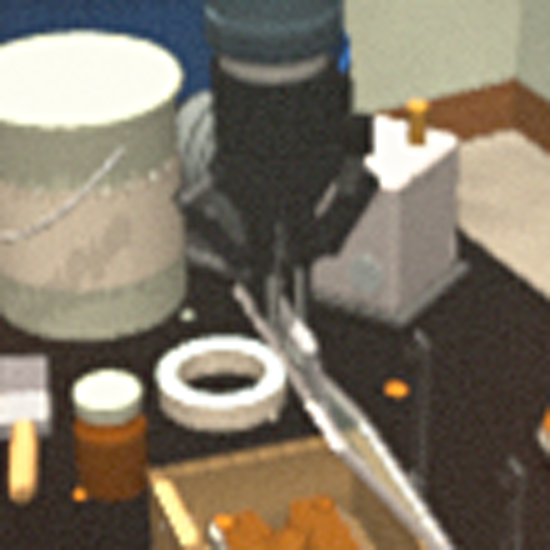

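Request:
{"api": "apply_moves", "payload": {"plan": [{"translation":[0,0,-0.005],"angular":[0,0,0],"hand":0.005},{"translation":[0,0.0131,-0.0064],"angular":[0,0,0],"hand":0.005},{"translation":[0,0.0135,-0.0054],"angular":[0,0,0],"hand":0.005},{"translation":[0,0.0139,-0.0044],"angular":[0,0,0],"hand":0.005},{"translation":[0,0.0141,-0.0034],"angular":[0,0,0],"hand":0.005}]}}

```text
time_s: 6.25
eef_pos: [0.5806, 0.1165, 0.2677]
eef_rot: [-0.001, 0.769, 0.64, 0.001]
wrist_force: [-1.9, 7.6, 3.1]
opening: 0.11
```

```bash
python3 go.py
```

```text
t 6.25 pos [0.5806 0.1165 0.2677] toolz [-0.0002  0.002  -1.    ] yaw_y -0.1825 open 0.0094 F [-1.9258  7.6184  3.1389] q [-0.0034  0.1905  1.5216  0.002   1.4297  0.1788]
```

Request:
{"api": "apply_moves", "payload": {"plan": [{"translation":[0,0.0144,-0.0023],"angular":[0,0,0],"hand":0.005},{"translation":[0,0.0145,-0.0013],"angular":[0,0,0],"hand":0.005},{"translation":[0,0.0145,-0.0002],"angular":[0,0,0],"hand":0.005},{"translation":[0,0.012,0.0007],"angular":[0,0,0],"hand":0.005},{"translation":[0,0.008,0.0008],"angular":[0,0,0],"hand":0.005},{"translation":[0,0.007,0.001],"angular":[0,0,0],"hand":0.005},{"translation":[0,0.006,0.001],"angular":[0,0,0],"hand":0.005},{"translation":[0,0.005,0.001],"angular":[0,0,0],"hand":0.005}]}}

```text
time_s: 7.25
eef_pos: [0.6616, 0.1013, 0.2667]
eef_rot: [0.0, 0.769, 0.64, 0.002]
wrist_force: [2.0, 17.4, 1.8]
opening: 0.108
```

```bash
python3 go.py
```

```text
t 7.25 pos [0.6616 0.1013 0.2667] toolz [ 0.0029  0.0012 -1.    ] yaw_y -0.1825 open 0.0092 F [ 2.0096 17.3797  1.8473] q [-0.0255  0.3612  1.3122  0.0013  1.4654  0.1568]
```

Request:
{"api": "apply_moves", "payload": {"plan": [{"translation":[0.001,0.004,0.0006],"angular":[0,0,0],"hand":0.005},{"translation":[0.001,0.003,0.0005],"angular":[0,0,0],"hand":0.005},{"translation":[0,0.001,0],"angular":[0,0,0],"hand":0.005},{"translation":[0,0,0],"angular":[0,0,0],"hand":0.005}]}}

```text
time_s: 7.75
eef_pos: [0.668, 0.1004, 0.2649]
eef_rot: [-0.0, 0.769, 0.639, -0.001]
wrist_force: [-4.1, 13.4, 6.5]
opening: 0.106
```

```bash
python3 go.py
python3 - <<'E'
from h import *
from bench import ctrl
import pickle
C={n:ctrl.camera(n) for n in("side","top")}
pickle.dump(C,open("c1.pkl","wb"))
crop(C["top"]["img"],220,85,110,130,4,"pics/t7.png")
crop(C["side"]["img"],240,60,120,150,4,"pics/s7.png")
E
```

```text
t 7.75 pos [0.668  0.1004 0.2649] toolz [-0.0018 -0.0011 -1.    ] yaw_y -0.1836 open 0.0091 F [-4.1175 13.393   6.5415] q [-0.0256  0.3796  1.2915 -0.0011  1.4722  0.1581]
```

View pics/t7.png

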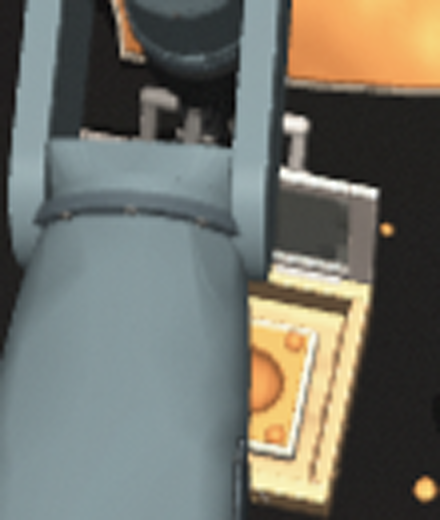

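View pics/s7.png

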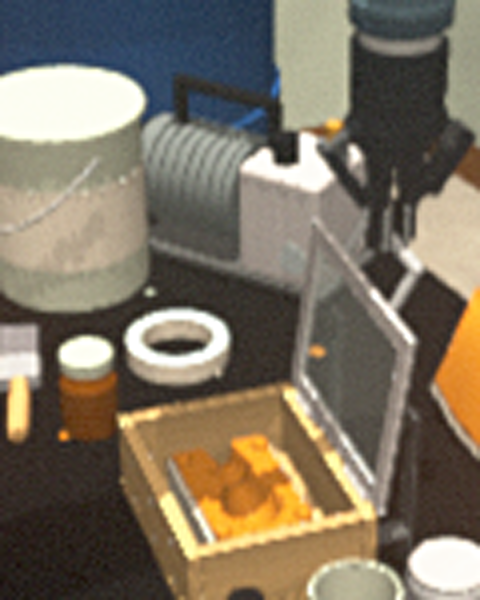

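Request:
{"api": "apply_moves", "payload": {"plan": [{"translation":[0,0.002,0.0004],"angular":[0,0,0],"hand":0.005},{"translation":[0,0.001,0.0002],"angular":[0,0,0],"hand":0.005},{"translation":[0,0,0],"angular":[0,0,0],"hand":0.005},{"translation":[0,0,0],"angular":[0,0,0],"hand":0.005}]}}

```text
time_s: 8.35
eef_pos: [0.6682, 0.1004, 0.2648]
eef_rot: [-0.002, 0.769, 0.64, -0.003]
wrist_force: [-17.5, 9.9, 15.8]
opening: 0.11
```

```bash
python3 go.py
```

```text
t 8.35 pos [0.6682 0.1004 0.2648] toolz [-0.0079 -0.0009 -1.    ] yaw_y -0.183 open 0.0094 F [-17.485    9.8804  15.8123] q [-0.0256  0.3845  1.2853 -0.0011  1.4797  0.1575]
```

The cover is on its stops: the bar did not move and the reaction rose to about 17 N. Next I back off slightly, open the fingers and go straight up.

Request:
{"api": "apply_moves", "payload": {"plan": [{"translation":[0.001,-0.002,-0.001],"angular":[0,0,0],"hand":0.005},{"translation":[0,0,0],"angular":[0,0,0],"hand":0.02},{"translation":[0,0,0],"angular":[0,0,0],"hand":0.04},{"translation":[0,0,0],"angular":[0,0,0],"hand":0.04},{"translation":[0,0,-0.02],"angular":[0,0,0],"hand":0.04},{"translation":[0,0,-0.04],"angular":[0,0,0],"hand":0.04},{"translation":[0,0,-0.03],"angular":[0,0,0],"hand":0.04}]}}

```text
time_s: 9.22
eef_pos: [0.6704, 0.102, 0.3582]
eef_rot: [0.001, 0.769, 0.64, 0.001]
wrist_force: [0.4, 0.6, 0.6]
opening: 0.471
```

```bash
python3 go.py .5325 -.2655 .35 .979
```

```text
t 9.22 pos [0.6704 0.102  0.3582] toolz [ 0.0032 -0.0002 -1.    ] yaw_y -0.183 open 0.0403 F [0.3523 0.5816 0.571 ] q [-0.0236  0.3433  1.1569 -0.0001  1.6382  0.1593]
shift tool [-0.3864 -0.0687  0.0078]
turn z -1.1619705864343632
```

Request:
{"api": "apply_moves", "payload": {"plan": [{"translation":[-0.0483,-0.0086,0],"angular":[0,0,0],"hand":0.04},{"translation":[-0.0483,-0.0086,0],"angular":[0,0,0],"hand":0.04},{"translation":[-0.0483,-0.0086,0],"angular":[0,0,0],"hand":0.05},{"translation":[-0.0483,-0.0086,0],"angular":[0,0,0],"hand":0.05},{"translation":[-0.0483,-0.0086,0],"angular":[0,0,0],"hand":0.05},{"translation":[-0.0483,-0.0086,0],"angular":[0,0,0],"hand":0.05},{"translation":[-0.0483,-0.0086,0],"angular":[0,0,0],"hand":0.05},{"translation":[-0.0483,-0.0086,0],"angular":[0,0,0],"hand":0.05}]}}

```text
time_s: 10.22
eef_pos: [0.5315, -0.2671, 0.3565]
eef_rot: [0.001, 0.769, 0.64, 0.0]
wrist_force: [0.5, -0.3, -0.1]
opening: 0.586
```

Request:
{"api": "apply_moves", "payload": {"plan": [{"translation":[0,0,0.02],"angular":[0,0,-0.166],"hand":0.05},{"translation":[0,0,0.02],"angular":[0,0,-0.166],"hand":0.05},{"translation":[0,0,0.02],"angular":[0,0,-0.166],"hand":0.05},{"translation":[0,0,0.02],"angular":[0,0,-0.166],"hand":0.05},{"translation":[0,0,0.02],"angular":[0,0,-0.166],"hand":0.05},{"translation":[0,0,0.02],"angular":[0,0,-0.166],"hand":0.05},{"translation":[0,0,0.02],"angular":[0,0,-0.166],"hand":0.05},{"translation":[0,0,0],"angular":[0,0,0],"hand":0.05}]}}

```text
time_s: 11.22
eef_pos: [0.5315, -0.2652, 0.2142]
eef_rot: [-0.001, 0.292, 0.956, 0.0]
wrist_force: [-0.7, -0.3, -0.1]
opening: 0.583
```

```bash
python3 go.py .5325 -.2655 .061 .979
python3 - <<'E'
from h import *
from bench import ctrl
import pickle
C={n:ctrl.camera(n) for n in("side","top")}
pickle.dump(C,open("c2.pkl","wb"))
crop(C["top"]["img"],220,95,110,120,5,"pics/t8.png")
crop(C["side"]["img"],240,120,140,170,3,"pics/s8.png")
E
```

```text
t 11.22 pos [ 0.5315 -0.2652  0.2142] toolz [-0.0015  0.0011 -1.    ] yaw_y 0.9775 open 0.0497 F [-0.7367 -0.328  -0.0533] q [-0.6625  0.2388  1.5735 -0.0001  1.3311 -1.64  ]
shift tool [-0.0013  0.0003  0.1532]
turn z -0.0014818777127521
```

View pics/t8.png

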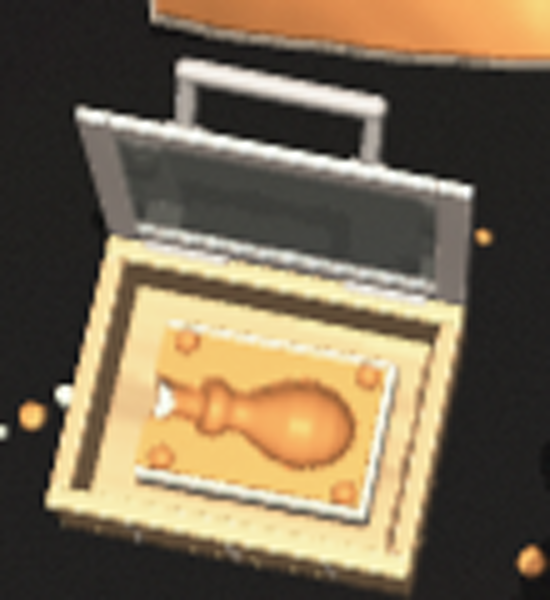

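View pics/s8.png

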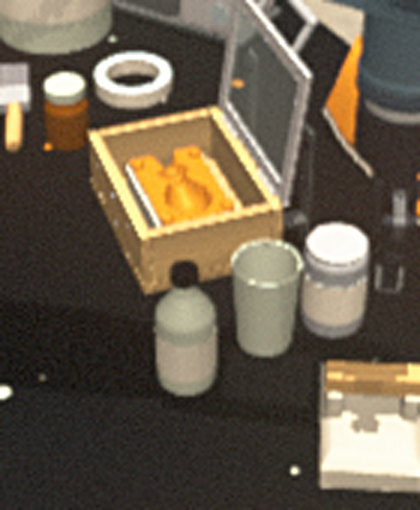

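Run:
```python
from h import *
import pickle
C=pickle.load(open("c2.pkl","rb"))
crop(C["top"]["img"],243,155,60,50,13,"pics/t9.png")
crop(C["side"]["img"],275,160,50,38,16,"pics/s9.png")
```

```text
(no output)
```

View pics/t9.png

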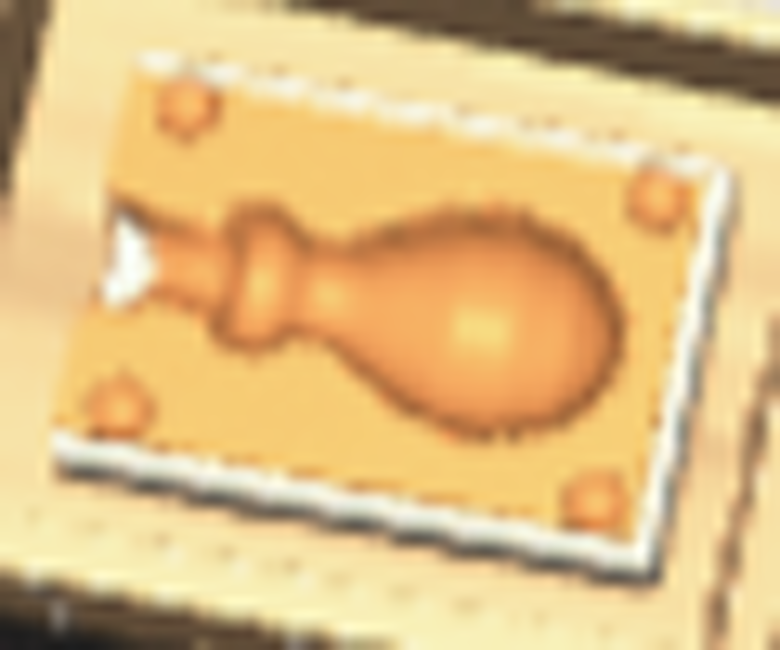

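View pics/s9.png

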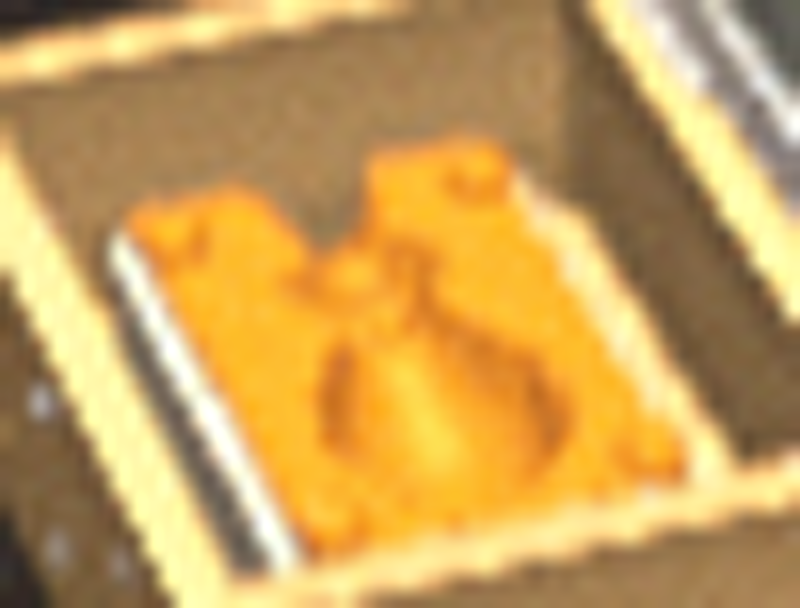

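```bash
cat > m2.py <<'E'
from h import *
import pickle
np.set_printoptions(precision=4,suppress=True)
C=pickle.load(open("c2.pkl","rb"));T,S=C["top"],C["side"]
t=lambda x,y:(243+(x+.5)/13-.5,155+(y+.5)/13-.5)
s=lambda x,y:(275+(x+.5)/16-.5,160+(y+.5)/16-.5)
def rep(n,pts): # order bl,br,fr,fl
    p=np.array(pts); c=p.mean(0); d=(p[0]+p[3]-p[1]-p[2])/2; e=(p[0]+p[1]-p[2]-p[3])/2
    print(n,c,"psi_y",np.arctan2(-d[0],d[1]),"psi_x",np.arctan2(e[1],e[0]),"len",np.linalg.norm(d[:2]),np.linalg.norm(e[:2]))
kt=[(187,106),(657,197),(597,500),(120,407)]; ks=[(478,172),(655,450),(335,515),(185,235)]
rep("keysT",[onz(T,t(*p),.061) for p in kt])
rep("keysS",[onz(S,s(*p),.061) for p in ks])
k=[tri(T,t(*a),S,s(*b)) for a,b in zip(kt,ks)]; print(k); rep("keys3",[x[0] for x in k])
rep("cornT",[onz(T,t(*p),.057) for p in [(135,55),(735,165),(648,568),(52,455)]])
E
python3 m2.py
```

```text
keysT [0.5373 0.1182 0.061 ] psi_y -0.16750717628468298 psi_x -0.16229821135181838 len 0.10985287787266051 0.07124618194370903
keysS [0.5376 0.1219 0.061 ] psi_y -0.16968955689722487 psi_x -0.18485477219324145 len 0.108724679716665 0.06988595792076972
[(array([0.5801, 0.1665, 0.0635]), np.float64(0.001985033255477329)), (array([0.5623, 0.0586, 0.0632]), np.float64(0.001207883481806283)), (array([0.4915, 0.0696, 0.0661]), np.float64(0.0013704906389279147)), (array([0.5111, 0.1779, 0.0636]), np.float64(0.00034953203174482617))]
keys3 [0.5362 0.1181 0.0641] psi_y -0.17103068114755604 psi_x -0.15899083752343407 len 0.1097061287891199 0.07082249828771243
cornT [0.5363 0.118  0.057 ] psi_y -0.1597925081416373 psi_x -0.16376106158021392 len 0.13886242053554324 0.094959390220306
```

Request:
{"api": "apply_moves", "payload": {"plan": [{"translation":[-0.001,0,0.05],"angular":[0,0,0],"hand":0.05},{"translation":[0,0,0.04],"angular":[0,0,0],"hand":0.05},{"translation":[0,0,0.03],"angular":[0,0,0],"hand":0.05}]}}

```text
time_s: 11.7
eef_pos: [0.5332, -0.2664, 0.0945]
eef_rot: [0.001, 0.293, 0.956, -0.0]
wrist_force: [0.7, -0.6, 0.5]
opening: 0.583
```

```bash
python3 go.py .5325 -.2655 .061 .979
python3 - <<'E'
from h import *
from bench import ctrl
import pickle
C={n:ctrl.camera(n) for n in("side","top")}
crop(C["side"]["img"],310,190,110,110,6,"pics/s10.png")
crop(C["top"]["img"],350,140,110,90,6,"pics/t10.png")
E
```

```text
t 11.7 pos [ 0.5332 -0.2664  0.0945] toolz [ 0.001  -0.0008 -1.    ] yaw_y 0.9761 open 0.0498 F [ 0.685  -0.6022  0.4873] q [-0.6623  0.3793  1.6562 -0.      1.1049 -1.6384]
shift tool [0.0011 0.0003 0.0335]
turn z -0.002855215892304974
```

View pics/s10.png

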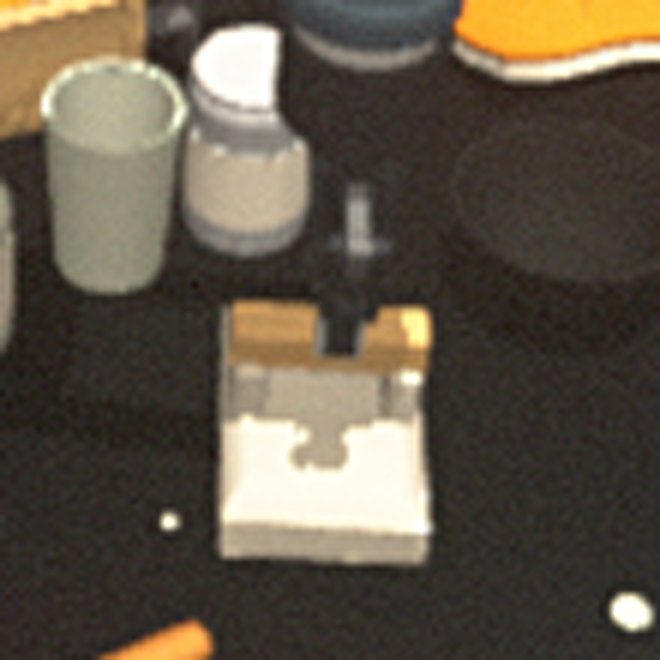

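View pics/t10.png

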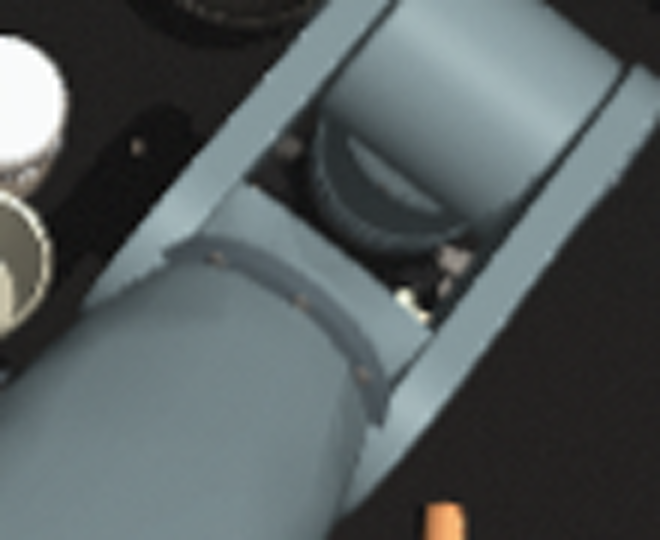

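Request:
{"api": "apply_moves", "payload": {"plan": [{"translation":[0,0,0.02],"angular":[0,0,-0.002],"hand":0.05},{"translation":[0,0,0.013],"angular":[0,0,0],"hand":0.05},{"translation":[0,0,0],"angular":[0,0,0],"hand":0.04},{"translation":[0,0,0],"angular":[0,0,0],"hand":0.03},{"translation":[0,0,0],"angular":[0,0,0],"hand":0.022},{"translation":[0,0,0],"angular":[0,0,0],"hand":0.015},{"translation":[0,0,0],"angular":[0,0,0],"hand":0.012},{"translation":[0,0,0],"angular":[0,0,0],"hand":0.012},{"translation":[0,0,0],"angular":[0,0,0],"hand":0.012}]}}

```text
time_s: 12.92
eef_pos: [0.5331, -0.2668, 0.0625]
eef_rot: [0.001, 0.291, 0.957, -0.001]
wrist_force: [-2.8, -1.4, 5.7]
opening: 0.245
```

```bash
python3 go.py .5325 -.2655 .061 .979
```

```text
t 12.93 pos [ 0.5331 -0.2668  0.0625] toolz [ 0.0011 -0.0014 -1.    ] yaw_y 0.981 open 0.0209 F [-2.7792 -1.398   5.6709] q [-0.6626  0.4255  1.6684 -0.0005  1.0459 -1.6433]
shift tool [0.0012 0.0007 0.0015]
turn z 0.0019679860504069335
```

Request:
{"api": "apply_moves", "payload": {"plan": [{"translation":[0,0,-0.01],"angular":[0,0,0],"hand":0.012},{"translation":[0,0,-0.02],"angular":[0,0,0],"hand":0.012},{"translation":[0,0,-0.03],"angular":[0,0,0],"hand":0.012},{"translation":[0,0,-0.04],"angular":[0,0,0],"hand":0.012},{"translation":[0,0,-0.04],"angular":[0,0,0],"hand":0.012},{"translation":[0,0,-0.04],"angular":[0,0,0],"hand":0.012},{"translation":[0,0,-0.04],"angular":[0,0,0],"hand":0.012},{"translation":[0,0,-0.02],"angular":[0,0,0],"hand":0.012},{"translation":[0,0,0],"angular":[0,0,0],"hand":0.012}]}}

```text
time_s: 14.05
eef_pos: [0.5334, -0.2662, 0.3043]
eef_rot: [0.002, 0.291, 0.957, -0.001]
wrist_force: [0.2, -0.0, -6.1]
opening: 0.246
```

```bash
python3 go.py .5368 .1185 .30 1.407
python3 - <<'E'
from h import *
from bench import ctrl
import pickle
C={n:ctrl.camera(n) for n in("side","top")}
crop(C["side"]["img"],270,110,140,150,4,"pics/s11.png")
E
```

```text
t 14.05 pos [ 0.5334 -0.2662  0.3043] toolz [ 0.0037 -0.0025 -1.    ] yaw_y 0.9813 open 0.021 F [ 0.1953 -0.0224 -6.0508] q [-0.6621  0.1739  1.468   0.0003  1.4953 -1.6433]
shift tool [0.2111 0.3217 0.0033]
turn z -0.42573373985951457
```

View pics/s11.png

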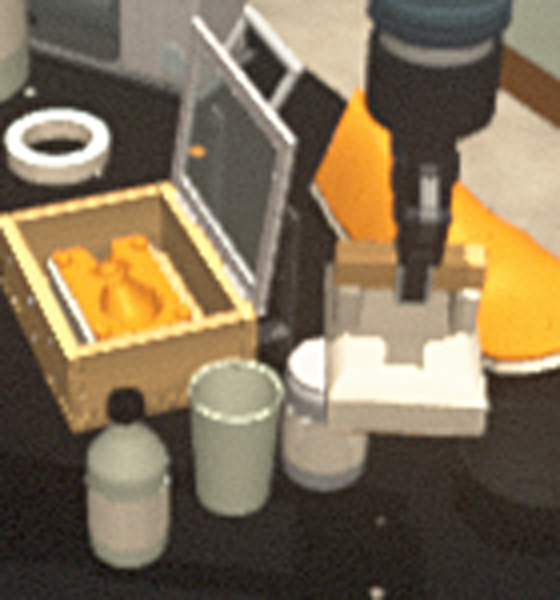

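Request:
{"api": "apply_moves", "payload": {"plan": [{"translation":[0,0,0],"angular":[0,0,-0.1],"hand":0.012},{"translation":[0,0,0],"angular":[0,0,-0.125],"hand":0.012},{"translation":[0,0,0],"angular":[0,0,-0.125],"hand":0.012},{"translation":[0,0,0],"angular":[0,0,-0.075],"hand":0.012},{"translation":[0,0,0],"angular":[0,0,0],"hand":0.012}]}}

```text
time_s: 14.78
eef_pos: [0.532, -0.2654, 0.2995]
eef_rot: [-0.001, 0.083, 0.997, 0.001]
wrist_force: [-0.3, 0.4, -5.7]
opening: 0.248
```

```bash
python3 go.py .505 .1185 .304 1.407
```

```text
t 14.78 pos [ 0.532  -0.2654  0.2995] toolz [-0.0027  0.0022 -1.    ] yaw_y 1.4053 open 0.0211 F [-0.2727  0.3589 -5.6789] q [-0.6623  0.1784  1.4721  0.0001  1.4945 -2.0676]
shift tool [ 0.0899  0.3742 -0.0035]
turn z -0.0017321716028804168
```

Request:
{"api": "apply_moves", "payload": {"plan": [{"translation":[0.01,0.015,0],"angular":[0,0,0],"hand":0.012},{"translation":[0.015,0.03,0],"angular":[0,0,0],"hand":0.012},{"translation":[0.015,0.045,0],"angular":[0,0,0],"hand":0.012},{"translation":[0.015,0.05,0],"angular":[0,0,0],"hand":0.012},{"translation":[0.01,0.05,0],"angular":[0,0,0],"hand":0.012},{"translation":[0.01,0.05,0],"angular":[0,0,0],"hand":0.012},{"translation":[0.01,0.05,0],"angular":[0,0,0],"hand":0.012},{"translation":[0.005,0.045,0],"angular":[0,0,0],"hand":0.012},{"translation":[0,0.028,0],"angular":[0,0,0],"hand":0.012},{"translation":[0,0.011,0],"angular":[0,0,0],"hand":0.012}]}}

```text
time_s: 16.02
eef_pos: [0.5041, 0.1197, 0.3012]
eef_rot: [-0.0, 0.081, 0.997, 0.0]
wrist_force: [0.0, -0.4, -5.7]
opening: 0.247
```

Request:
{"api": "apply_moves", "payload": {"plan": [{"translation":[0,0,0],"angular":[0,0,0],"hand":0.012},{"translation":[0,0,0],"angular":[0,0,0],"hand":0.012}]}}

```text
time_s: 16.27
eef_pos: [0.505, 0.1168, 0.3014]
eef_rot: [-0.0, 0.083, 0.997, -0.0]
wrist_force: [-0.4, -0.8, -5.4]
opening: 0.248
```

```bash
python3 go.py .5368 .1185 .205 1.407
python3 - <<'E'
from h import *
from bench import ctrl
import pickle
C={n:ctrl.camera(n) for n in("side","top")}
crop(C["side"]["img"],230,60,130,150,4,"pics/s12.png")
E
```

```text
t 16.27 pos [0.505  0.1168 0.3014] toolz [-0.0004 -0.0005 -1.    ] yaw_y 1.4048 open 0.0212 F [-0.3858 -0.8134 -5.3905] q [-0.0016  0.0005  1.6602 -0.0005  1.4813 -1.4064]
shift tool [-0.0311  0.007   0.0963]
turn z -0.002153621103119008
```

View pics/s12.png

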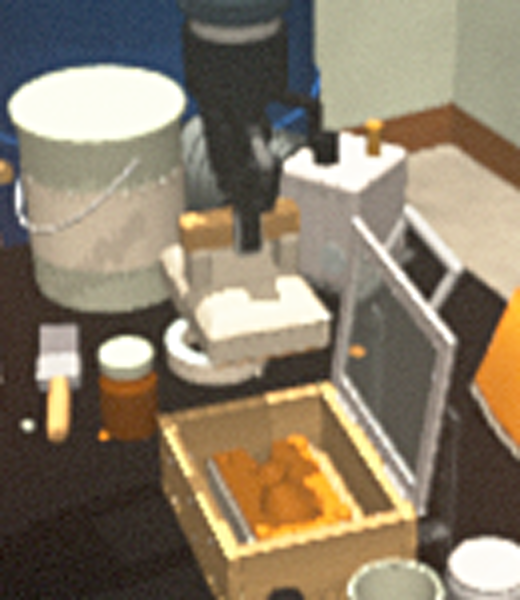

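Request:
{"api": "apply_moves", "payload": {"plan": [{"translation":[-0.011,0.002,0.015],"angular":[0,0,0],"hand":0.012},{"translation":[-0.012,0.003,0.025],"angular":[0,0,0],"hand":0.012},{"translation":[-0.008,0.002,0.025],"angular":[0,0,0],"hand":0.012},{"translation":[0,0,0.02],"angular":[0,0,0],"hand":0.012},{"translation":[0,0,0.011],"angular":[0,0,-0.002],"hand":0.012},{"translation":[0,0,0],"angular":[0,0,0],"hand":0.012},{"translation":[0,0,0],"angular":[0,0,0],"hand":0.012}]}}

```text
time_s: 17.25
eef_pos: [0.5376, 0.1194, 0.2063]
eef_rot: [0.001, 0.081, 0.997, 0.0]
wrist_force: [-0.1, -0.5, -4.6]
opening: 0.247
```

```bash
python3 go.py .5368 .1185 .143 1.407
python3 - <<'E'
from h import *
from bench import ctrl
import pickle
C={n:ctrl.camera(n) for n in("side","top")}
pickle.dump(C,open("c3.pkl","wb"))
crop(C["side"]["img"],250,110,100,90,8,"pics/s13.png")
crop(C["top"]["img"],220,95,110,120,5,"pics/t13.png")
E
```

```text
t 17.25 pos [0.5376 0.1194 0.2063] toolz [ 0.0015  0.     -1.    ] yaw_y 1.4078 open 0.0211 F [-0.1239 -0.4943 -4.6197] q [ 0.003   0.1497  1.6951  0.      1.2953 -1.4049]
shift tool [ 0.0008 -0.001   0.0633]
turn z 0.0008087725022503101
```

View pics/s13.png

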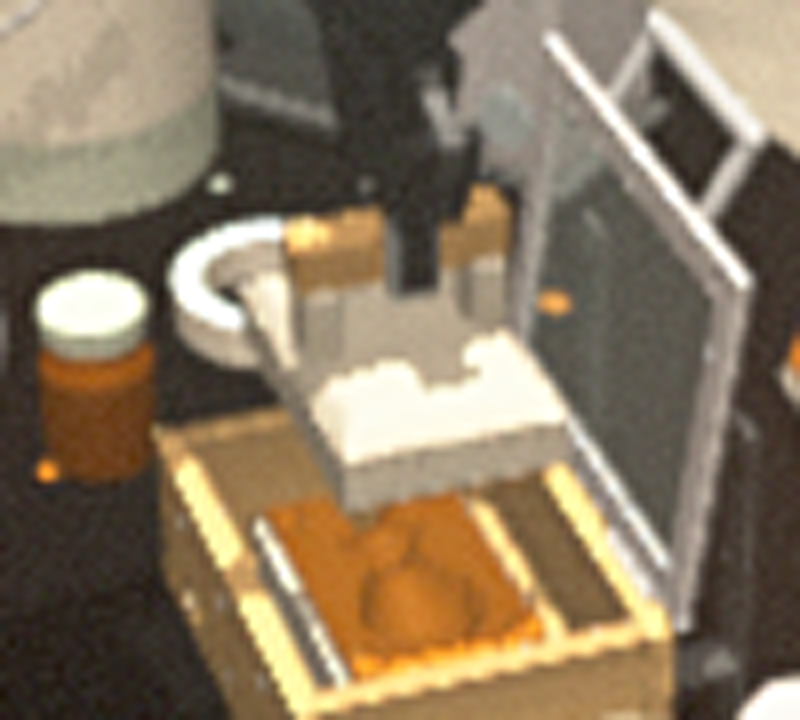

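View pics/t13.png

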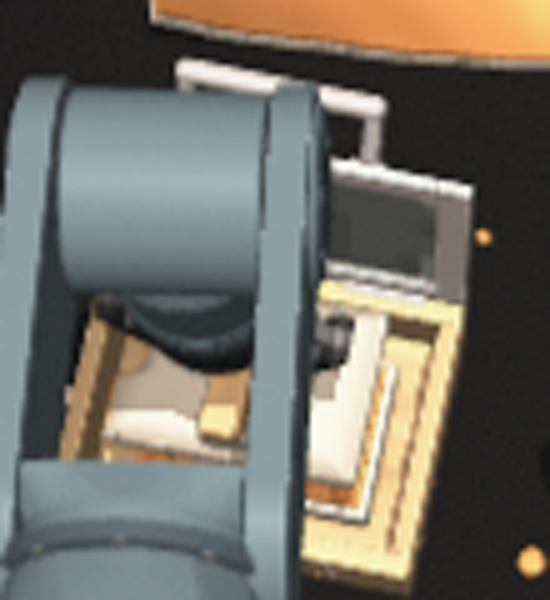

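```bash
cat > m3.py <<'E'
from h import *
import pickle,sys
np.set_printoptions(precision=4,suppress=True)
C=pickle.load(open("c3.pkl","rb"));T,S=C["top"],C["side"]
psi=1.4078-np.pi/2; u=np.array([np.cos(psi),np.sin(psi)]); v=np.array([-np.sin(psi),np.cos(psi)])
c=np.array([.5376,.1194]); zf=.2063-.0625
s=lambda x,y:(250+(x+.5)/8-.5,110+(y+.5)/8-.5)
t=lambda x,y:(220+(x+.5)/5-.5,95+(y+.5)/5-.5)
def w(n,P):
    d=P[:2]-c; print(n,"local x,y mm",1000*d@u,1000*d@v)
w("side FR top",onz(S,s(340,465),zf+.041));w("side BR top",onz(S,s(568,420),zf+.041))
w("side FR bot",onz(S,s(346,512),zf));w("side BR bot",onz(S,s(570,463),zf))
w("top FR",onz(T,t(358,482),zf+.041));w("top BR",onz(T,t(384,315),zf+.041)); w("top FL",onz(T,t(103,437),zf+.041))
print(tri(S,s(340,465),T,t(358,482)),tri(S,s(568,420),T,t(384,315)))
# grip ends (top at zf+.092)
w("side grip F",onz(S,s(288,235),zf+.092)); w("side grip B",onz(S,s(510,200),zf+.092))
E
python3 m3.py
python3 - <<'E'
from h import *
import pickle
C=pickle.load(open("c3.pkl","rb"))
crop(C["side"]["img"],275,130,50,50,14,"pics/s14.png")
crop(C["top"]["img"],235,145,70,60,11,"pics/t14.png")
E
```

```text
side FR top local x,y mm -55.11845392314555 -83.5412173633987
side BR top local x,y mm 39.02971257014804 -85.86762622162833
side FR bot local x,y mm -45.74081803596236 -59.02349579897049
side BR bot local x,y mm 51.08306993713178 -58.78971960516821
top FR local x,y mm -48.47871632767277 -72.86423477544568
top BR local x,y mm 44.971728266889166 -68.563762543129
top FL local x,y mm -50.33880191076625 67.3445397113909
(array([0.4774, 0.0566, 0.1763]), np.float64(0.004297051372256552)) (array([0.5734, 0.0453, 0.1714]), np.float64(0.001479933699144643))
side grip F local x,y mm -45.261455411686455 5.808266248603767
side grip B local x,y mm 47.23536608920907 0.20573113639383742
```

View pics/s14.png

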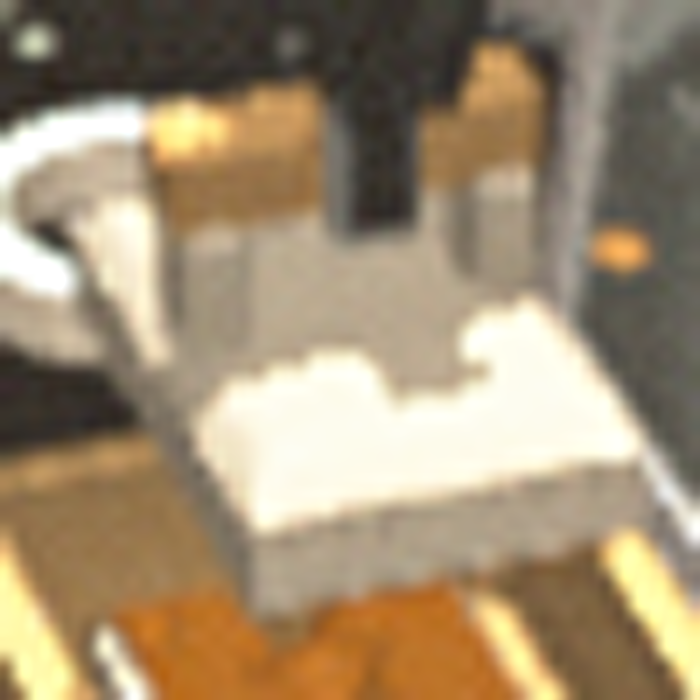

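View pics/t14.png

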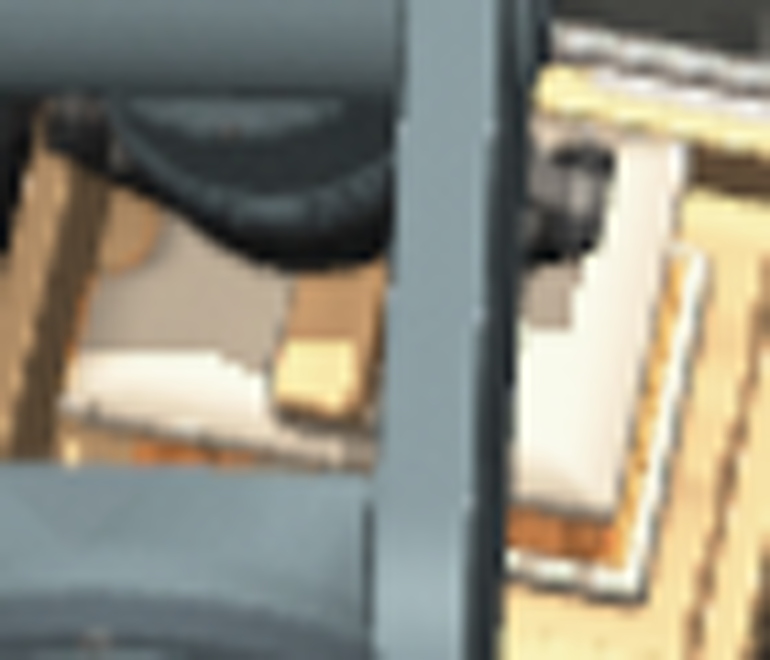

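Run:
```python
from h import *
import pickle
np.set_printoptions(precision=4,suppress=True)
C=pickle.load(open("c0.pkl","rb"));T,S=C["top"],C["side"]
psi=.9793-np.pi/2; u=np.array([np.cos(psi),np.sin(psi)]); v=np.array([-np.sin(psi),np.cos(psi)]); c=np.array([.5331,-.2665])
def P(x,y,z): return np.r_[c+x*u+y*v,z]
c3=pickle.load(open("c3.pkl","rb"))
im=cv2.resize(S["img"][215:295,320:410,::-1],None,fx=8,fy=8,interpolation=cv2.INTER_CUBIC)
def draw(im,cam,P,x0,y0,s,zs,col):
    for z,cl in zip(zs,col):
        for x in(-.048,.048):
            for y in(-.07,.07):
                p=proj(cam,P(x,y,z)); q=((p-[x0,y0]+.5)*s-.5).astype(int); cv2.drawMarker(im,tuple(map(int,q)),cl,cv2.MARKER_CROSS,14,1)
draw(im,S,P,320,215,8,(0,.041),((0,0,255),(255,0,0))); cv2.imwrite("pics/s15.png",im)
psi=1.4078-np.pi/2; u=np.array([np.cos(psi),np.sin(psi)]); v=np.array([-np.sin(psi),np.cos(psi)]); c=np.array([.5376,.1194])
S=c3["side"]; im=cv2.resize(S["img"][120:180,265:335,::-1],None,fx=10,fy=10,interpolation=cv2.INTER_CUBIC)
draw(im,S,P,265,120,10,(.1438,.1848),((0,0,255),(255,0,0))); cv2.imwrite("pics/s16.png",im)
```

```text
(no output)
```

View pics/s15.png

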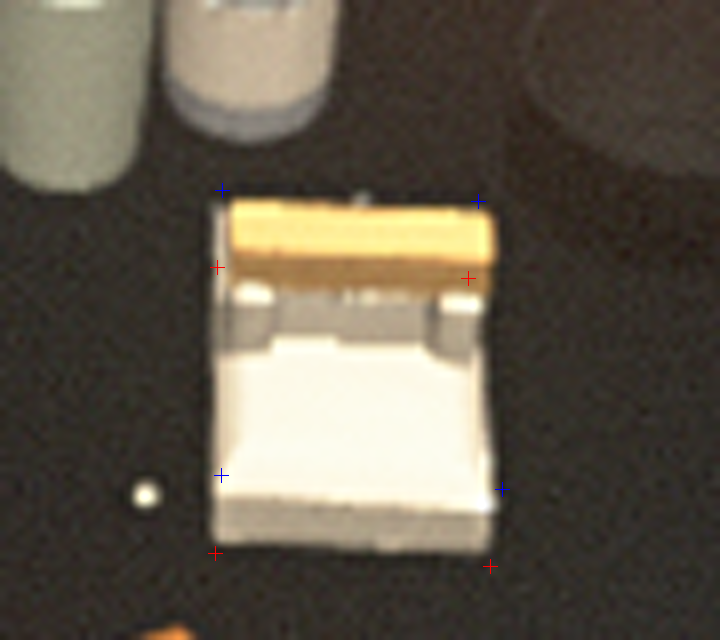

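View pics/s16.png

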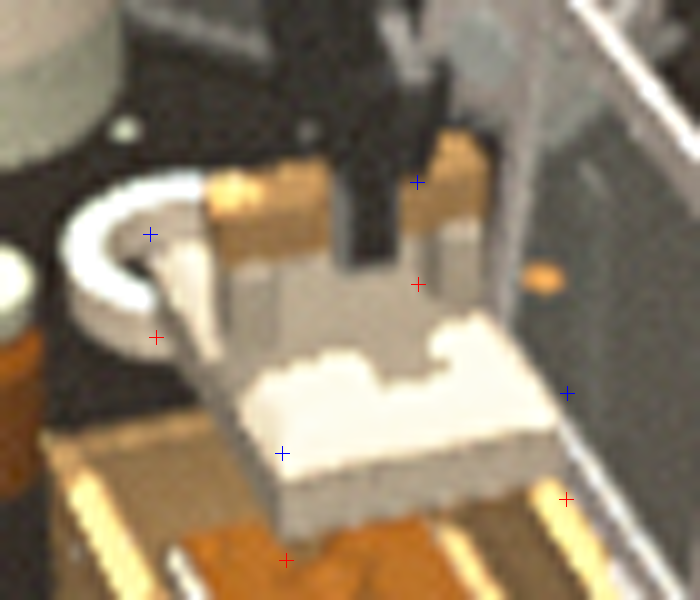

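Request:
{"api": "apply_moves", "payload": {"plan": [{"translation":[0.001,-0.001,0.015],"angular":[0,0,0],"hand":0.012},{"translation":[0,0,0.015],"angular":[0,0,0],"hand":0.012},{"translation":[0,0,0.012],"angular":[0,0,0],"hand":0.012},{"translation":[0,0,0.01],"angular":[0,0,0],"hand":0.012},{"translation":[0,0,0.006],"angular":[0,0,0],"hand":0.012},{"translation":[0,0,0.003],"angular":[0,0,0],"hand":0.012},{"translation":[0,0,0],"angular":[0,0,0],"hand":0.012},{"translation":[0,0,0],"angular":[0,0,0],"hand":0.012}]}}

```text
time_s: 18.35
eef_pos: [0.5362, 0.1187, 0.145]
eef_rot: [0.0, 0.081, 0.997, 0.0]
wrist_force: [0.9, -0.5, -6.7]
opening: 0.248
```

```bash
python3 go.py .5366 .1183 .1415 1.407
python3 - <<'E'
from h import *
from bench import ctrl
import pickle
C={n:ctrl.camera(n) for n in("side","top")}
pickle.dump(C,open("c4.pkl","wb"))
crop(C["side"]["img"],255,130,80,75,9,"pics/s17.png")
crop(C["top"]["img"],225,135,90,80,8,"pics/t17.png")
E
```

```text
t 18.35 pos [0.5362 0.1187 0.145 ] toolz [ 0.0009  0.     -1.    ] yaw_y 1.408 open 0.0212 F [ 0.8903 -0.5176 -6.6903] q [ 0.0016  0.2172  1.7497  0.      1.1737 -1.4064]
shift tool [-0.0005 -0.0003  0.0035]
turn z 0.0010302651402511742
```

View pics/s17.png

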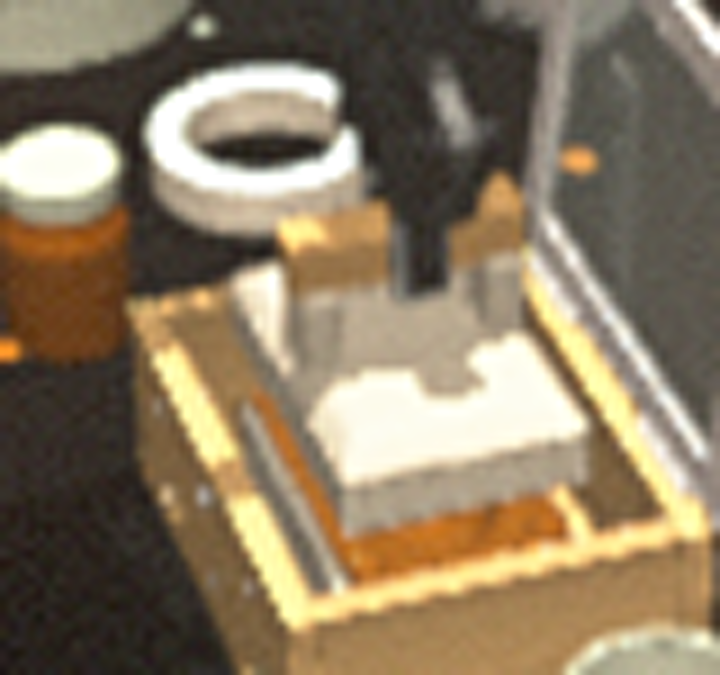

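View pics/t17.png

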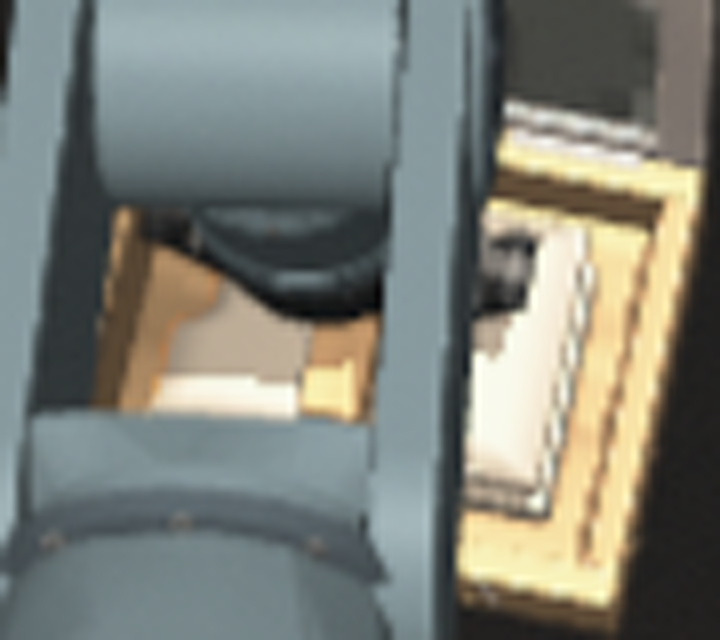

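Request:
{"api": "apply_moves", "payload": {"plan": [{"translation":[0,0,0.002],"angular":[0,0,0],"hand":0.012},{"translation":[0,0,0.002],"angular":[0,0,0],"hand":0.012},{"translation":[0,0,0],"angular":[0,0,0],"hand":0.012},{"translation":[0,0,0],"angular":[0,0,0],"hand":0.012},{"translation":[0,0,0],"angular":[0,0,0],"hand":0.012}]}}

```text
time_s: 19.08
eef_pos: [0.5359, 0.1186, 0.1405]
eef_rot: [0.0, 0.081, 0.997, -0.0]
wrist_force: [0.6, 0.4, -5.2]
opening: 0.248
```

```bash
python3 go.py .5366 .1183 .1415 1.407
python3 - <<'E'
from h import *
import pickle
from bench import ctrl
np.set_printoptions(precision=4,suppress=True)
o=ctrl.get_obs(); print(o["dq"])
C={n:ctrl.camera(n) for n in("side","top")}; S,T=C["side"],C["top"]
def mk(c,psi): 
    u=np.array([np.cos(psi),np.sin(psi)]); v=np.array([-np.sin(psi),np.cos(psi)]); return lambda x,y,z: np.r_[np.array(c)+x*u+y*v,z]
e=o["eef_pos"]; M=rot(o["eef_rot"]); top=mk(e[:2],np.arctan2(M[1,1],M[0,1])-np.pi/2); bot=mk((.5368,.1183),-.164); zf=e[2]-.0625
for cam,n,(x0,y0,w,h,s) in((S,"s18",(260,130,70,72,9)),(T,"t18",(225,135,90,80,8))):
    im=cv2.resize(cam["img"][y0:y0+h,x0:x0+w,::-1],None,fx=s,fy=s,interpolation=cv2.INTER_CUBIC)
    for P,zs,cl in((top,(zf,zf+.029),(255,0,0)),(bot,(.057,),(0,0,255))):
        for z in zs:
            q=np.array([((proj(cam,P(x,y,z))-[x0,y0]+.5)*s-.5) for x,y in((-.048,-.07),(.048,-.07),(.048,.07),(-.048,.07))]).astype(np.int32)
            cv2.polylines(im,[q],True,cl,1)
    cv2.imwrite(f"pics/{n}.png",im)
E
```

```text
t 19.07 pos [0.5359 0.1186 0.1405] toolz [ 0.0001 -0.     -1.    ] yaw_y 1.408 open 0.0212 F [ 0.6085  0.3837 -5.2222] q [ 0.0016  0.2229  1.7529 -0.      1.1656 -1.4064]
shift tool [-0.0008 -0.0002 -0.001 ]
turn z 0.0010022839475900547
[-0.0005 -0.0016  0.0013  0.0003  0.0005 -0.0005]
```

View pics/s18.png

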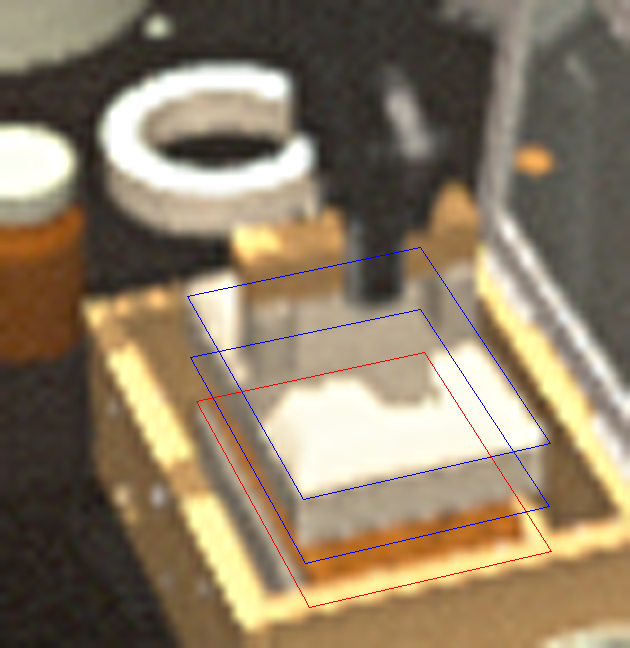

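View pics/t18.png

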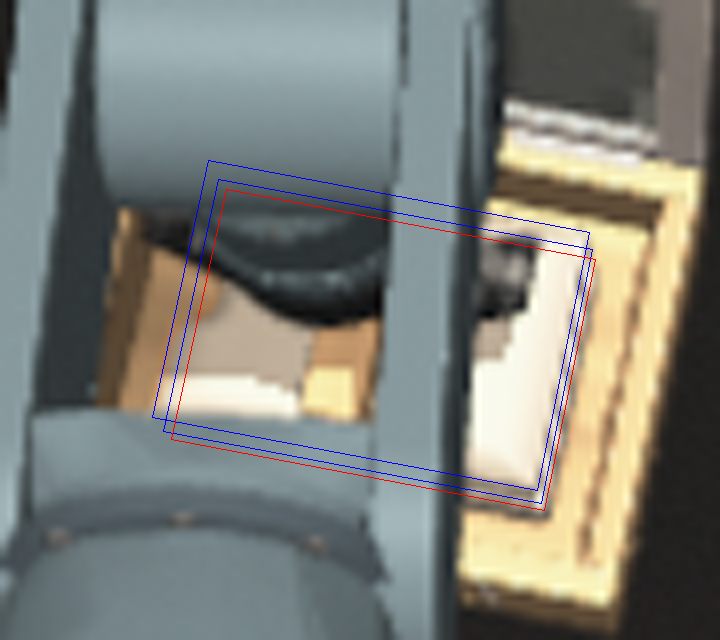

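Both overlays agree once the side camera's constant offset is allowed for. The outlines coincide, the gap is about 21 mm and the arm is still, so I hand in.

```bash
python3 -c "
from bench import ctrl
print(ctrl.hand_in())"
```

```text
the job is handed in; nothing more can be done
None
```

The job is handed in. The cover is up on its stops, and the arm is holding the top half level over the bottom half with about 21 mm of air between the faces. It finished at about 19 s of the 69 s allowed; the hand-in gave no verdict.

- **Cover:** I gripped the handle and followed its arc back at about 0.6 rad/s, slower at the end. It stopped against the stops at about 1.69 rad by my measurement, with a 17 N reaction, and stayed up after release.
- **Top half:** I took the white half by its grip, not the red look-alike. The fingers stopped on it at about 21 mm, and it was lifted and carried over the bottle and cups with the face at about 0.24 m. In the views I checked after the lift, the bottles and cups looked undisturbed.
- **Final position:**
  - **Centre:** within about 1 mm of the bottom half's measured centre.
  - **Turn and notches:** matched within about 0.002 rad, with both notches at the +y end.
  - **Level and stillness:** the tool is vertical within 0.001 rad and the joint speeds are near zero.
  - **Load:** the wrist carries 5.2 N downwards, about the half's own weight, so nothing suggests contact.

**Disagreements:** the side camera places things about 4 mm further in y than the top camera. In the side view the near bottom edge of the held half appears 1–2 pixels higher than predicted. I took this as that offset plus the bevel on the half's back. Part of the held half was hidden from the top camera by the forearm, so the notch end rests on the grasp position and the visible corners.

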